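# Put the measured lens barrels away by size

## Robot

A 7-joint arm with a two-finger parallel gripper is mounted at the origin on the work surface. World frame = base frame: x ahead of the robot, y to its left, z up, the work surface at z = 0. Lengths are in m, angles in rad, forces in N, time in s.
With the tool pointing down it reaches from about 0.425 to 0.925 m from the base axis. Payload 6.8 kg.
Tool frame: the origin (TCP) lies on the front face of the gripper's body, between the roots of the fingers; the fingertips stand 73 mm ahead of it and the grasp point (between the pads) lies 54 mm ahead of it (env.nose_length is the distance from the TCP to the fingertips, in m); z points along the fingers, y is the line along which they close (so a half turn about z gives the same grasp; the last joint's range is limited). The gripper opens to 85 mm and grips with 20 to 120 N. Pads are 22 mm wide; open, the fingers measure 114 mm over their backs; the gripper's body (76 mm by 85 mm) begins 54 mm behind the grasp point. The pads swing forward as they close: fully open they stand 13 mm farther back than shut.
Start: joints at [1.147, 0.477, 0.022, 1.555, -0.011, 1.109, -0.083], TCP at [0.21, -0.642, 0.304] pointing down, gripper open.
Joint ranges: [-2.96, 2.96], [-0.34, 2.1], [-1.41, 1.46], [0.24, 2.44], [-1.37, 4.51], [0.17, 1.92], [-2.96, 2.96]. Speed limits (rad/s): [2.39, 2.39, 3.14, 3.14, 3.14, 3.14, 3.14].

## Interface

Orientations are given as a unit quaternion [w, x, y, z].
In Python, from cell import env, kin, camera, calibration, job gives the robot as it stands. The module is installed in compiled form; this text tells all that it offers. Calls block until the motion is done:
- env.reach(position, orientation): joint-space move of the TCP to a pose.
- env.movel(position, velocity=0.15, rot=None, stop_force=None): straight line of the TCP; rot=None keeps the orientation; velocity is the mean speed in m/s. With stop_force (N) it stops when the force on the tool has changed by that much, and returns True; else False.
- env.goto_joints(angles): joint-space move.
- env.grip(opening, f_grip=None): finger opening in m; f_grip is the grip in N (None keeps the last); returns when the fingers have stopped.
- env.dwell(seconds).
- kin.inverse_kinematics(position, orientation): joint angles nearest the present ones, or None.
- env.get_state(): the state.
- camera(name): name is "side" or "top"; returns (picture, depth): 384x512x3 uint8, blue, green, red; 384x512 float32, m along the optical axis (not along the pixel's ray), 0 where there is no reading.
- calibration(name): a dict with "fx", "fy", "cx", "cy" (pixels), "rvec" (rotation vector, rad) and "tvec" (3), from world to camera coordinates, as OpenCV has them. Camera axes: x right, y down, z forward; pixel columns grow to the right and rows downward; lengths in m; the calibration is good to about 2 mm. A picture is of the moment at which its call begins. calibration takes no time and is no camera call.
A pose or a line that the arm cannot do raises env.PlanningError and nothing moves.
- job.job_done(): hands the job in; it is judged then, once.
The state is a dict: "time": time; "qpos": joint angles; "joint_velocities": joint speeds; "joint_torque": joint torques, N m; "tcp_pos": TCP position; "orientation": TCP orientation; "force": force on the tool from outside, world axes, zero at the start; "torque": the same for the moment, N m; "opening": finger opening in m; "gripper_force": force on a finger pad.
Only numpy, scipy, OpenCV 4.12 (cv2) and the standard library are available. Lean on these libraries where they do the work, as an engineer would, in place of code of your own. Each camera call takes 0.05 s, during which the arm holds its last target. There are 200 camera calls.

## Task

Put the four measured lens barrels (the flanged aluminium tubes with the dark glass on top) away into the four round white-rimmed dishes by size: the smallest barrel into the smallest dish, the next into the next, up to the largest barrel in the largest dish, each standing upright flat on the floor of its dish. Set them down with the gripper rather than dropping them, and leave the two solid steel master cylinders standing where they are.

Things in the scene. Friction and masses are not known exactly. Their poses are not given: they have to be found in the camera images.
- barrel_xs: The smallest of four loose lens barrels: a bright aluminium tube standing upright, 22 mm in diameter and 40 mm high overall, with a flange 30 mm in diameter and 4 mm thick at its foot, two dark bands near the top and dark glass level with its top face (nothing fits inside). About 50 g. Origin at the centre of its underside, z up along its axis.
- barrel_s: The second smallest of four loose lens barrels: a bright aluminium tube standing upright, 34 mm in diameter and 46 mm high overall, with a flange 42 mm in diameter and 4 mm thick at its foot, two dark bands near the top and dark glass level with its top face (nothing fits inside). About 90 g. Origin at the centre of its underside, z up along its axis.
- barrel_m: The second largest of four loose lens barrels: a bright aluminium tube standing upright, 46 mm in diameter and 52 mm high overall, with a flange 54 mm in diameter and 4 mm thick at its foot, two dark bands near the top and dark glass level with its top face (nothing fits inside). About 140 g. Origin at the centre of its underside, z up along its axis.
- barrel_l: The largest of four loose lens barrels: a bright aluminium tube standing upright, 58 mm in diameter and 58 mm high overall, with a flange 66 mm in diameter and 4 mm thick at its foot, two dark bands near the top and dark glass level with its top face (nothing fits inside). About 200 g. Origin at the centre of its underside, z up along its axis.
- dish_xs: The smallest of four round shallow open white plastic dishes with a black lining on the floor, fixed to the bench, meant for the smallest barrel: 54 mm across outside, 46 mm inside, rim 8 mm above the bench, flat inner floor 3 mm above the bench, wall 4 mm. Origin at the centre of its underside, on the bench, z up.
- dish_s: The second smallest of four round shallow open white plastic dishes with a black lining on the floor, fixed to the bench, meant for the second smallest barrel: 66 mm across outside, 58 mm inside, rim 8 mm above the bench, flat inner floor 3 mm above the bench, wall 4 mm. Origin at the centre of its underside, on the bench, z up.
- dish_m: The second largest of four round shallow open white plastic dishes with a black lining on the floor, fixed to the bench, meant for the second largest barrel: 78 mm across outside, 70 mm inside, rim 8 mm above the bench, flat inner floor 3 mm above the bench, wall 4 mm. Origin at the centre of its underside, on the bench, z up.
- dish_l: The largest of four round shallow open white plastic dishes with a black lining on the floor, fixed to the bench, meant for the largest barrel: 90 mm across outside, 82 mm inside, rim 8 mm above the bench, flat inner floor 3 mm above the bench, wall 4 mm. Origin at the centre of its underside, on the bench, z up.
- master_a: Setting master, to be left alone: a loose solid dark steel cylinder standing upright, 28 mm in diameter and 40 mm high, no flange, no bands, no glass. Origin at the centre of its underside, z up.
- master_b: Setting master, to be left alone: a loose solid dark steel cylinder standing upright, 42 mm in diameter and 50 mm high, no flange, no bands, no glass. Origin at the centre of its underside, z up.
Mind the look-alikes: they are no part of the job. Leave any yellow look-alike of the barrel_s alone. Leave any orange look-alike of the dish_m alone.

How it is judged:
At the end, for the whole second after the job is handed in: Each of the four barrels stands upright (within 0.1 rad) in the dish of its own size rank, its centre within 10 mm of the dish's centre, its underside flat on the dish floor (less than 6 mm above the bench; the floor is at 3 mm), released and at rest (horizontal distance between barrel_xs and dish_xs below 0.01 m and height (world z) of each of barrel_xs, barrel_s, barrel_m, barrel_l below 0.006 m and angle between each of barrel_xs, barrel_s, barrel_m, barrel_l's own z axis and vertical below 0.1 rad and linear speed of each of barrel_xs, barrel_s, barrel_m, barrel_l below 0.02 m/s and angular speed of each of barrel_xs, barrel_s, barrel_m, barrel_l below 0.2 rad/s and horizontal distance between barrel_s and dish_s below 0.01 m and horizontal distance between barrel_m and dish_m below 0.01 m and horizontal distance between barrel_l and dish_l below 0.01 m); the robot touches nothing.
It fails at once if a barrel is dropped or thrown: its underside is more than 40 mm above the bench with no finger touching it ((height (world z) of barrel_xs above 0.04 m and contact force between barrel_xs and the fingers below 0.05 N) or (height (world z) of barrel_s above 0.04 m and contact force between barrel_s and the fingers below 0.05 N) or (height (world z) of barrel_m above 0.04 m and contact force between barrel_m and the fingers below 0.05 N) or (height (world z) of barrel_l above 0.04 m and contact force between barrel_l and the fingers below 0.05 N)).
It fails at once if a solid steel master cylinder is shifted by more than 20 mm or knocked over ((distance of master_a from where it was at the start of the episode above 0.02 m or angle between master_a's own z axis and vertical above 0.4 rad) or (distance of master_b from where it was at the start of the episode above 0.02 m or angle between master_b's own z axis and vertical above 0.4 rad)).
It also fails if it takes over 99 s, if anything falls off the work surface, if the arm or the gripper's body presses on something with over 40 N, if the wrist force passes 120 N, or if a joint passes its speed limit or range.

## Working session

There is one attempt and no reset: what is moved stays moved. The work goes in short steps, each a Python script; the robot and the scene stay as the last script left them, time stands still between calls to the robot, and variables do not carry over. Pictures are saved under pics/ and viewed, at most 14 in all, crops included, and the job is handed in when it is done.

```bash
mkdir -p pics; python3 - <<'E'
from cell import env,kin,camera,calibration,job
import cv2,numpy as np
for n in("top","side"):
    p,d=camera(n);cv2.imwrite(f"pics/{n}0.png",p);np.savez(f"{n}0.npz",p=p,d=d)
    c=calibration(n);print(n,c, "campos",-cv2.Rodrigues(np.array(c["rvec"]))[0].T@np.array(c["tvec"]))
s=env.get_state();print(s["time"],s["tcp_pos"],s["orientation"],s["opening"])
E
```

```text
top {'fx': 446.90056865376886, 'fy': 446.90056865376886, 'cx': 255.51653985737929, 'cy': 194.37449690245057, 'rvec': array([ 2.15338668, -2.10804282,  0.16474878]), 'tvec': array([-0.01229834,  0.49544404,  1.10997701])} campos [ 0.30715303 -0.01558884  1.1760438 ]
side {'fx': 350.08450236944407, 'fy': 350.08450236944407, 'cx': 260.6345394688535, 'cy': 186.62726698439607, 'rvec': array([ 2.45676792, -0.08395048,  0.01219142]), 'tvec': array([-0.46341301,  0.04048673,  0.94304589])} campos [ 0.43612622 -0.59302413  0.75089457]
0.1 [ 0.20945174 -0.64124679  0.30302501] [-8.07608549e-04  9.87564867e-01  1.57209871e-01 -1.95677753e-04] 0.08522549060500093
```

View pics/top0.png

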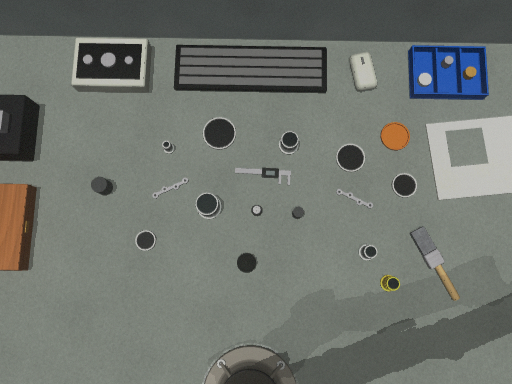

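View pics/side0.png

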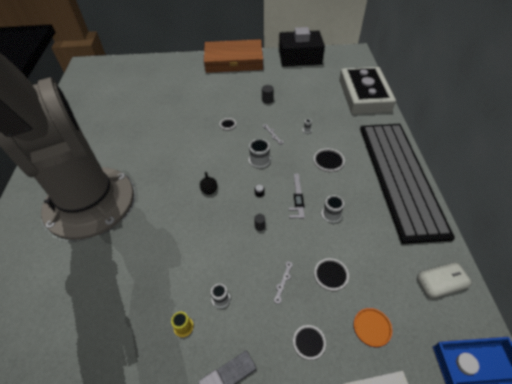

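The top view shows these candidates (column, row):
- **Barrels:** xs (167,147), s (369,252), m (289,142), l (207,205).
- **Barrel look-alikes:** yellow (390,283), small white and dark object (257,210), masters (101,186) and (297,212), black disc (246,262).
- **Dishes:** xs (145,240), s (404,185), m (350,157), l (220,133).
- **Dish look-alike:** orange (395,137).

I'll measure them and check the choice in one close crop.

```bash
cat > h.py <<'E'
import cv2,numpy as np
from cell import calibration
def cam(n):
    c=calibration(n);R=cv2.Rodrigues(np.array(c["rvec"]))[0];K=np.array([[c["fx"],0,c["cx"]],[0,c["fy"],c["cy"]],[0,0,1]])
    return K,R,np.array(c["tvec"])
def ray(n,u,v,z):  # pixel -> point on plane z
    K,R,t=cam(n);C=-R.T@t;d=R.T@np.linalg.solve(K,[u,v,1.]);return C+d*(z-C[2])/d[2]
def proj(n,P):
    K,R,t=cam(n);return cv2.projectPoints(np.array(P,float).reshape(-1,3),R,t,K,None)[0][:,0]
E
python3 - <<'E'
from h import *
p=np.load("top0.npz")["p"];d=np.load("top0.npz")["d"]
g=p.max(2)
m=(g<60).astype(np.uint8)
for c in cv2.findContours(m,cv2.RETR_EXTERNAL,cv2.CHAIN_APPROX_NONE)[0]:
    a=cv2.contourArea(c)
    if 20<a<1500 and 110<c[:,0,1].mean()<310:
        mm=cv2.moments(c);u,v=mm["m10"]/mm["m00"],mm["m01"]/mm["m00"];(x,y),r=cv2.minEnclosingCircle(c)
        zc=d[int(v),int(u)];P=ray("top",u,v,0)
        K,R,t=cam("top");Q=R.T@(np.linalg.solve(K,[u,v,1.])*zc-t)
        print("%.1f %.1f a=%.0f r=%.1f depthpt %s  diam mm %.1f circ %.2f"%(u,v,a,r,np.round(Q,3),2000*r*zc/K[0,0],a/(np.pi*r*r)))
print(np.percentile(d[200:260,300:350],50))
W=np.hstack([cv2.resize(p[y-22:y+23,x-22:x+23],(190,190),interpolation=cv2.INTER_CUBIC) for x,y in((167,147),(369,252),(289,142),(207,205))])
W2=np.hstack([cv2.resize(p[y-22:y+23,x-22:x+23],(190,190),interpolation=cv2.INTER_CUBIC) for x,y in((257,210),(297,212),(246,262),(145,240))])
cv2.imwrite("pics/crops.png",np.vstack([W,W2]))
E
```

```text
393.0 282.9 a=62 r=5.1 depthpt [ 0.28  -0.346  0.05 ]  diam mm 25.2 circ 0.76
246.2 262.3 a=254 r=9.4 depthpt [0.322 0.017 0.075]  diam mm 46.0 circ 0.91
370.5 250.9 a=58 r=4.9 depthpt [ 0.357 -0.293  0.047]  diam mm 24.7 circ 0.77
145.0 239.3 a=162 r=8.3 depthpt [0.376 0.286 0.003]  diam mm 43.6 circ 0.74
206.4 202.7 a=242 r=9.6 depthpt [0.469 0.122 0.059]  diam mm 48.3 circ 0.84
107.4 188.4 a=78 r=7.8 depthpt [0.503 0.382 0.04 ]  diam mm 40.2 circ 0.41
404.0 184.7 a=292 r=10.4 depthpt [ 0.536 -0.395  0.005]  diam mm 55.4 circ 0.85
269.6 172.3 a=112 r=8.5 depthpt [ 0.562 -0.038  0.008]  diam mm 45.6 circ 0.49
350.1 157.1 a=425 r=12.7 depthpt [ 0.608 -0.253  0.006]  diam mm 68.0 circ 0.84
289.5 138.8 a=126 r=6.8 depthpt [ 0.642 -0.087  0.053]  diam mm 35.6 circ 0.86
219.0 132.5 a=584 r=14.6 depthpt [0.67  0.102 0.006]  diam mm 79.4 circ 0.87
1.1741854
```

View pics/crops.png

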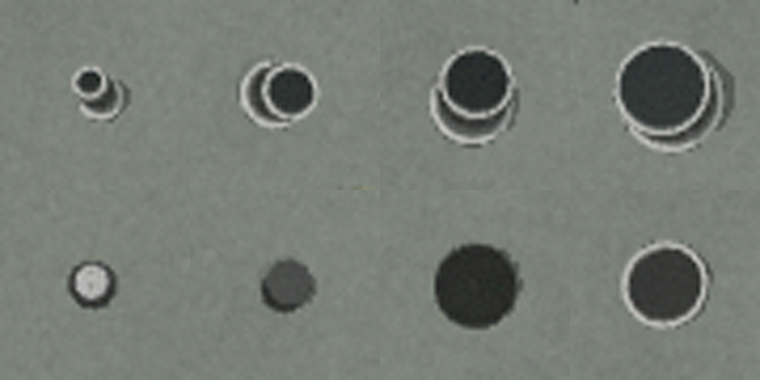

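The crop confirms the choice. The top row is the four flanged, glass-topped barrels xs, s, m and l. The bottom row is a white-topped knob, master_a, a black disc and dish_xs. Next I'll cross-check positions in both views and test IK.

```bash
cat >> h.py <<'E'
H=dict(xs=.040,s=.046,m=.052,l=.058);D=dict(xs=.022,s=.034,m=.046,l=.058)
B0=dict(xs=(167,145),s=(370,251),m=(289,139),l=(206,203));D0=dict(xs=(145,240),s=(404,185),m=(350,157),l=(219,132))
def dark(p,n,u,v,z,rad,thr=75):
    """centroid of the dark blob near (u,v), cast on plane z"""
    P=ray(n,u,v,z);r=np.linalg.norm(proj(n,P)[0]-proj(n,P+[0,rad,0])[0])
    k=8;g=cv2.resize(p.max(2),None,fx=k,fy=k,interpolation=cv2.INTER_CUBIC)
    m=np.zeros_like(g);cv2.circle(m,(int((u+.5)*k),int((v+.5)*k)),int(r*k*1.05),255,-1)
    m&=((g<thr)*255).astype(np.uint8)
    cs=cv2.findContours(m,cv2.RETR_EXTERNAL,cv2.CHAIN_APPROX_NONE)[0]
    if not cs:return None
    e=cv2.minAreaRect(max(cs,key=cv2.contourArea));c=(np.array(e[0])+.5)/k-.5
    return ray(n,*c,z)[:2],np.array(e[1])/k
def measure(p,n,key,kind,guess):
    z=H[key] if kind=="b" else .003
    rad=D[key]/2 if kind=="b" else D[key]/2+.012
    u,v=proj(n,[*guess,z])[0]
    return dark(p,n,u,v,z,rad)
E
python3 - <<'E'
from h import *
from cell import kin,env
from scipy.spatial.transform import Rotation as Ro
pt=np.load("top0.npz")["p"];ps=np.load("side0.npz")["p"]
for kind,T in(("b",B0),("d",D0)):
  for k,(u,v) in T.items():
    g=ray("top",u,v,H[k] if kind=="b" else .003)[:2]
    for i in range(2):
        a=measure(pt,"top",k,kind,g); g=a[0] if a else g
    b=measure(ps,"side",k,kind,g)
    if b:b=measure(ps,"side",k,kind,b[0])
    print(kind,k,[np.round(x,4).tolist() for q in(a,b) if q for x in q])
    for yaw in np.arange(-1.5,1.6,.5):
        q=Ro.from_euler("z",yaw)*Ro.from_quat([1,0,0,0]);o=np.roll(q.as_quat(),1)
        s=[kin.inverse_kinematics([*g,z],o) for z in(.083,.16)]
        print("   yaw%.1f"%yaw,[None if x is None else np.round(x,2).tolist() for x in s][0],s[1] is not None)
E
```

```text
b xs [[0.6254, 0.2373], [4.5078, 4.773], [0.6259, 0.2377], [1.875, 1.875]]
   yaw-1.5 [0.27, 1.1, -1.2, 1.65, 1.1, 1.2, 2.01] True
   yaw-1.0 [-1.1, 1.05, 1.05, 1.76, -1.07, 1.03, -2.2] True
   yaw-0.5 [-0.25, 0.74, -0.29, 1.69, 0.29, 0.75, -2.75] True
   yaw0.0 [-0.2, 0.75, -0.37, 1.69, 0.36, 0.77, -2.31] True
   yaw0.5 [-0.12, 0.77, -0.49, 1.68, 0.47, 0.81, -1.89] True
   yaw1.0 [-0.02, 0.81, -0.64, 1.68, 0.61, 0.86, -1.49] True
   yaw1.5 [0.0, 0.83, -0.68, 1.67, 0.64, 0.88, -1.01] True
b s [[0.3564, -0.2926], [9.5, 9.625], [0.3575, -0.2934], [10.2185, 10.9551]]
   yaw-1.5 [0.36, 0.5, 0.23, 2.22, -0.26, 0.44, -2.27] True
   yaw-1.0 [0.43, 0.5, 0.14, 2.22, -0.16, 0.44, -1.87] True
   yaw-0.5 [0.52, 0.49, 0.04, 2.21, -0.05, 0.44, -1.47] True
   yaw0.0 [0.59, 0.49, -0.04, 2.21, 0.05, 0.44, -1.06] True
   yaw0.5 [0.66, 0.49, -0.13, 2.2, 0.14, 0.45, -0.65] True
   yaw1.0 [0.73, 0.5, -0.21, 2.2, 0.22, 0.46, -0.23] True
   yaw1.5 [0.8, 0.51, -0.29, 2.19, 0.31, 0.48, 0.19] True
b m [[0.6421, -0.0872], [14.0196, 13.7248], [0.6427, -0.087], [14.199, 11.0126]]
   yaw-1.5 [-0.11, 0.7, 0.2, 1.7
[... 2167 characters left out ...]
, 0.71, -1.33] True
   yaw0.5 [0.42, 0.71, -0.16, 1.72, 0.16, 0.72, -0.9] True
   yaw1.0 [0.48, 0.72, -0.25, 1.72, 0.25, 0.73, -0.47] True
   yaw1.5 [0.54, 0.73, -0.34, 1.71, 0.34, 0.75, -0.04] True
d l [[0.67, 0.1023], [27.875, 29.125], [0.6707, 0.1037], [21.2296, 18.0427]]
   yaw-1.5 [-0.95, 1.22, 1.25, 1.74, -1.26, 1.22, -2.39] True
   yaw-1.0 [-0.23, 0.73, -0.01, 1.68, 0.01, 0.73, -2.83] True
   yaw-0.5 [-0.14, 0.73, -0.15, 1.68, 0.15, 0.74, -2.43] True
   yaw0.0 [-0.03, 0.75, -0.31, 1.67, 0.31, 0.77, -2.05] True
   yaw0.5 [0.01, 0.76, -0.37, 1.67, 0.36, 0.78, -1.6] True
   yaw1.0 [0.05, 0.77, -0.43, 1.66, 0.41, 0.8, -1.13] True
   yaw1.5 [0.09, 0.79, -0.49, 1.66, 0.48, 0.82, -0.68] True
```

```bash
cat > move.py <<'E'
from h import *
from cell import env,kin,camera
from scipy.spatial.transform import Rotation as Ro
B=dict(xs=(.6256,.2375),s=(.3569,-.2930),m=(.6424,-.0871),l=(.4677,.1220))
DI=dict(xs=(.3752,.2866),s=(.5364,-.3962),m=(.6096,-.2536),l=(.6703,.1030))
YAW=dict(s=.5,m=.5,l=1.,xs=1.)
ZG=.083;UP=.075
def ori(y):return np.roll((Ro.from_euler("z",y)*Ro.from_quat([1,0,0,0])).as_quat(),1)
def st(t):
    s=env.get_state();print(t,"t=%.1f"%s["time"],np.round(s["tcp_pos"],4),"open %.4f gf %.1f"%(s["opening"],s["gripper_force"]),np.round(s["force"],1),flush=True);return s
def pick(k):
    b=B[k];env.grip(min(D[k]+.045,.085))
    env.reach([*b,ZG+UP],ori(YAW[k]))
    if env.movel([*b,ZG],.08,stop_force=10):
        st("touched!");env.movel([*b,ZG+UP],.1);raise SystemExit
    env.grip(D[k]-.006,f_grip=40);st("gripped "+k)
    env.movel([*b,ZG+.02],.05);s=st("lifted")
    return abs(s["opening"]-D[k])<.006
def place(k):
    d=DI[k];x,y,_=env.get_state()["tcp_pos"]
    env.movel([x,y,ZG+UP],.1);env.movel([*d,ZG+UP],.12)
    env.movel([*d,ZG+.013],.08)
    print("contact",env.movel([*d,ZG+.001],.015,stop_force=4));st("down")
    env.grip(min(D[k]+.016,.085));env.dwell(.2)
    env.movel([*d,ZG+UP],.1);st("clear")
E
python3 - <<'E'
from move import *
ok=pick("s")
cv2.imwrite("pics/side1.png",camera("side")[0][180:384,100:420])
if ok: place("s");cv2.imwrite("pics/side2.png",camera("side")[0])
E
```

```text
gripped s t=3.4 [ 0.357  -0.2931  0.0834] open 0.0331 gf 39.4 [-0.2 -0.2  6.4]
lifted t=4.0 [ 0.357  -0.2931  0.1033] open 0.0330 gf 39.8 [-0.3 -1.8 -0.8]
contact True
down t=8.1 [ 0.5363 -0.3962  0.0865] open 0.0333 gf 40.1 [-1.2  1.   5.2]
clear t=9.5 [ 0.536  -0.3959  0.1574] open 0.0503 gf 0.0 [-0.1  0.8 -0.2]
```

View pics/side2.png

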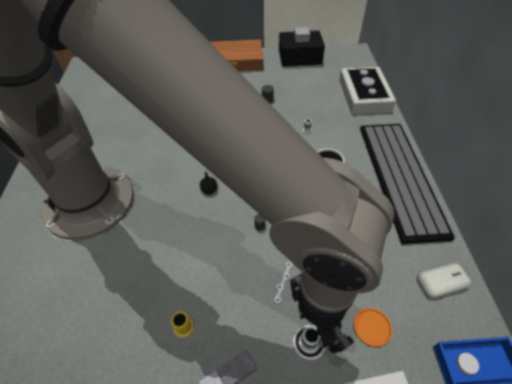

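barrel_s stands in its dish at (310,342), and nothing else has moved. I'll place m, l and xs the same way.

```bash
python3 - <<'E'
from move import *
for k in("m","l","xs"):
    if not pick(k): print("grasp doubtful",k);break
    place(k)
else:
    x=env.get_state()["tcp_pos"]
    env.reach([.21,-.642,.304],ori(.3));st("parked")
for n in("top","side"):
    p=camera(n)[0];cv2.imwrite(f"pics/{n}3.png",p)
    for k in DI:
        try:
            a=dark(p,n,*proj(n,[*DI[k],H[k]+.003])[0],H[k]+.003,D[k]/2+.004,75 if n=="top" else 60)
            print(n,k,np.round(1000*(a[0]-DI[k]),1),np.round(a[1],1))
        except Exception as e:print(n,k,e)
E
```

```text
gripped m t=12.8 [ 0.6428 -0.0872  0.0836] open 0.0455 gf 40.9 [-1.2 -0.3  4.2]
lifted t=13.3 [ 0.6425 -0.0871  0.1033] open 0.0451 gf 41.0 [-0.1  0.1 -1.9]
contact True
down t=17.2 [ 0.6095 -0.2536  0.0866] open 0.0451 gf 41.2 [ 0.2 -0.2  3.5]
clear t=18.6 [ 0.6092 -0.2535  0.1574] open 0.0620 gf 0.0 [-0.2 -0.1  0.2]
gripped l t=21.9 [0.468  0.1221 0.0836] open 0.0572 gf 41.9 [-1.   0.2  5.5]
lifted t=22.4 [0.4678 0.1219 0.1032] open 0.0569 gf 42.9 [-0.8  0.1 -2. ]
contact True
down t=26.5 [0.6702 0.1029 0.0867] open 0.0570 gf 43.2 [-0.8 -0.4  4. ]
clear t=27.9 [0.6699 0.1028 0.1575] open 0.0742 gf 0.0 [-0.3  0.8 -0.1]
gripped xs t=30.3 [0.6259 0.2376 0.0835] open 0.0209 gf 39.1 [-1.3 -0.2  3.2]
lifted t=30.9 [0.6257 0.2375 0.1033] open 0.0206 gf 39.1 [-0.6  0.5  0.2]
contact True
down t=35.4 [0.3752 0.2866 0.0864] open 0.0209 gf 39.7 [-0.5 -0.9  6.8]
clear t=36.8 [0.375  0.2863 0.1576] open 0.0380 gf 0.0 [ 0.4  0.3 -0.5]
parked t=40.1 [ 0.2111 -0.6416  0.3037] open 0.0383 gf 0.0 [-0.  -0.7  0.3]
top xs [-0.5 -0.2] [4.4 4.9]
top s [-0.5  0.8] [9.2 9.4]
top m [-1.1  0.2] [13.6 14.4]
top l [-0.5 -0.2] [18.4 18.3]
side xs 'NoneType' object is not subscriptable
side s [0.3 0.3] [11.9 11.5]
side m [-0.2 -0.1] [13.9 15.4]
side l [-0.1 -0.5] [15.8 10.6]
```

View pics/top3.png

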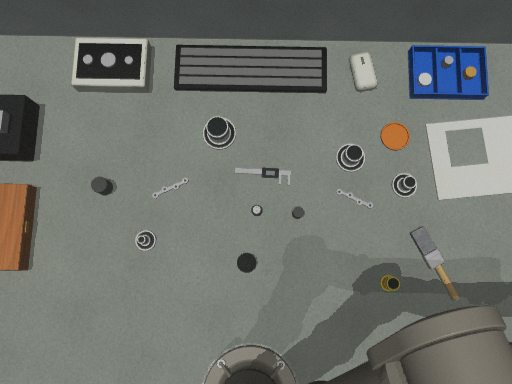

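View pics/side3.png

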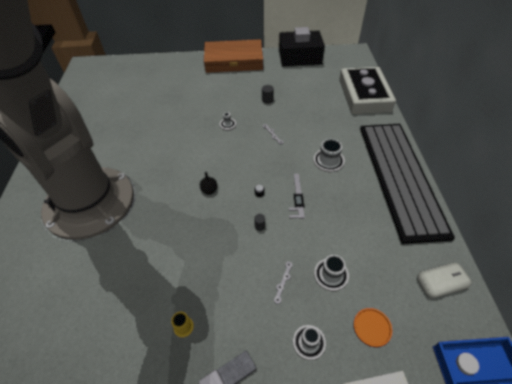

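All four barrels stand upright and centred in their own dishes, at top-view pixels xs (145,240), s (404,184), m (351,156) and l (219,131). The masters at (101,186) and (297,212) haven't moved, and the arm is parked clear.

```bash
python3 -c "
from cell import job;print(job.job_done())"
```

```text
the job is handed in; nothing more can be done
None
```

The job is handed in: all four barrels stand upright in their matching dishes, measured within about 1.5 mm of centre, with the masters and look-alikes left where they were; about 40 s of the 99 s was used, and no verdict was returned.

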